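Close the wide leaf jig on the workshop table

ROBOT

A 6-joint arm with a two-finger parallel gripper is mounted at the origin on the work surface. World frame = base frame: x ahead of the robot, y to its left, z up, the work surface at z = 0. Lengths are in m, angles in rad, forces in N, time in s.
With the tool pointing down it reaches from about 0.275 to 0.825 m from the base axis. Payload 4.9 kg.
Tool frame: the origin (TCP) lies at the very end of the fingers, on their centre line; the grasp point (between the pads) lies 19 mm behind it; z points along the fingers, y is the line along which they close (so a half turn about z gives the same grasp; the last joint's range is limited). The gripper opens to 85 mm and grips with 20 to 120 N. Pads are 22 mm wide; open, the fingers measure 114 mm over their backs; the gripper's body (76 mm by 85 mm) begins 54 mm behind the grasp point. The pads swing forward as they close: fully open they stand 13 mm farther back than shut.
Start: joints at [1.04, 0.326, -0.193, 1.052, 0, 1.437], TCP at [0.213, 0.507, 0.231] pointing down, gripper open.
Joint ranges: [-2.65, 2.65], [-0.97, 1.79], [-1.3, 1.35], [-1.93, 2.1], [-1.47, 1.37], [-3.14, 3.14]. Speed limits (rad/s): [2.57, 2.57, 3.14, 3.14, 3.14, 3.14].

INTERFACE

Orientations are given as a 3x3 rotation matrix whose columns are the frame's x, y, z axes.
In Python, from station import robot, hand, imaging gives the robot as it stands. Calls block until the motion is done:
- robot.move_pose(position, orientation): joint-space move of the TCP to a pose.
- robot.move_linear(position, speed=0.15, rotation=None): straight line of the TCP; rotation=None keeps the orientation; speed is the mean speed in m/s.
- robot.movej(angles): joint-space move.
- hand.gripper_to(opening, grip_force=None): finger opening in m; grip_force is the grip in N (None keeps the last); returns when the fingers have stopped.
- robot.pause(seconds).
- robot.ik(position, orientation): joint angles nearest the present ones, or None.
- robot.state(): the state.
- imaging.get_image(name): name is "side" or "top"; returns a dict with "frame" (384x512x3 uint8, red, green, blue), "z_map" (384x512 float32, m along the optical axis (not along the pixel's ray), 0 where there is no reading), "fx", "fy", "cx", "cy" (pixels), "position" and "attitude" of the camera in the world. Camera axes: x right, y down, z forward; pixel columns grow to the right and rows downward; lengths in m; the calibration is good to about 2 mm. A picture is of the moment at which its call begins.
A pose or a line that the arm cannot do raises robot.MotionError and nothing moves.
- robot.close_job(): hands the job in; it is judged then, once.
The state is a dict: "time_s": time; "qpos": joint angles; "qd": joint speeds; "effort": joint torques, N m; "tool_pos": TCP position; "eef_rot": TCP orientation; "force": force on the tool from outside, world axes, zero at the start; "torque": the same for the moment, N m; "gripper_width": finger opening in m; "gripper_force": force on a finger pad.
Only numpy, scipy, OpenCV 4.12 (cv2) and the standard library are available. Lean on these libraries where they do the work, as an engineer would, in place of code of your own. Each camera call takes 0.05 s, during which the arm holds its last target. There are 200 camera calls.

TASK

Two drilling jigs with sprung, hinged aluminium top plates stand open on the workshop table, beside a tin of bolts. Push the plate of the wider jig down against its spring, right to its stop, so that the spring catch at its free edge snaps over it and it stays level when you let go. Leave the narrow jig open.

Things in the scene. Friction and masses are not known exactly. Their poses are not given: they have to be found in the camera images.
- wide_jig: Grey base of the wide jig, 200 x 130 x 14 mm, bolted to the table; origin at the centre of its underside, x along it towards the hinge end (away from the robot), hinge axis at x = +70 mm, 45 mm up. A dark spring catch 16 mm wide, 72 mm tall, stands at x = -68 to -91 mm, beyond the plate's free edge; its hook snaps over a 12 mm nose there just past level and holds the plate level.
- wide_leaf (a joint): Hinge of the wide jig's aluminium plate (110 mm wide, 8 mm thick, 135 mm from hinge axis to free edge), rad: 0 = open, free edge raised 0.45 rad (26 degrees), where its spring returns it; 0.45 = level; the catch snaps over at about 0.46; rigid stop at 0.49.
- wide_press (a point): Point on the plate's upper face, midway across, 90 mm from the hinge axis, 45 mm short of the free edge: push here. x runs along the plate towards the hinge, z out of its face. Height: 88 mm open, 49 mm level, 45.5 mm at the stop; coming down it also moves 11 mm horizontally away from the hinge. Takes about 3 N at first, 6 to 9 N near level.
- narrow_leaf (a joint): Hinge of the other, narrow jig's plate (rad, 0 = open, 0.45 = level): same build and height, but its plate is only 50 mm wide, its base 70 mm; it stays open. The two jigs and a loose steel tin of bolts, 76 mm across, 90 mm tall, stand in a row across the table in any order, neighbours 0.19 to 0.42 m apart, centre to centre.

How it is judged:
At the end, for the whole second after the job is handed in: The wide jig's plate is held level by its catch (within 10 degrees) and at rest, and the narrow jig's plate is open (within 0.15 rad of fully open) (angle between wide_press's own z axis and vertical below 0.17 rad and velocity of joint wide_leaf between -0.1 and 0.1 rad/s and value of joint narrow_leaf below 0.15 rad); the robot touches nothing.
It fails at once if the narrow jig's leaf is pushed down (by more than 0.2 rad) (value of joint narrow_leaf above 0.2 rad).
It also fails if it takes over 24 s, if anything falls off the work surface, if the arm or the gripper's body presses on something with over 40 N, if the wrist force passes 120 N, or if a joint passes its speed limit or range.

## Working session

There is one attempt and no reset: what is moved stays moved. The work goes in short steps, each a Python script; the robot and the scene stay as the last script left them, time stands still between calls to the robot, and variables do not carry over. Pictures are saved under pics/ and viewed, at most 10 in all, crops included, and the job is handed in when it is done.

```bash
mkdir -p pics
python3 - <<'E'
from station import robot, hand, imaging
import cv2, numpy as np
for n in ("top","side"):
    d=imaging.get_image(n); cv2.imwrite(f"pics/{n}0.png",d["frame"][:,:,::-1]); np.savez(f"{n}0.npz",**d)
    print(n,d["fx"],d["cx"],d["cy"],d["position"],np.round(d["attitude"],3))
print(robot.state())
E
```

```text
top 474.2244927485795 261.8256542388125 194.4013752477298 [ 0.44169191 -0.01008116  1.4234373 ] [[ 0.029 -0.995  0.098]
 [-1.    -0.028  0.014]
 [-0.012 -0.098 -0.995]]
side 353.5867450739277 256.69645824394445 187.5702839683984 [ 0.37872067 -0.69074638  0.5373579 ] [[ 0.97  -0.137  0.201]
 [-0.243 -0.511  0.824]
 [-0.01  -0.848 -0.529]]
{'time_s': 0.1, 'qpos': array([ 1.03982034e+00,  3.26858852e-01, -1.93508312e-01,  1.05199090e+00,
        1.87172217e-05,  1.43654751e+00]), 'qd': array([-0.00056766, -0.00088932, -0.00021943,  0.00015557,  0.00114243,
       -0.00022843]), 'effort': array([-3.69360222e-06, -4.44241118e+01,  2.63037837e+01,  7.87963771e-03,
       -1.91201157e-04, -6.66865688e-06]), 'tool_pos': array([0.21225958, 0.50681774, 0.2305768 ]), 'eef_rot': array([[-9.22330460e-01,  3.86401179e-01, -8.06965208e-04],
       [ 3.86401955e-01,  9.22329519e-01, -1.33722898e-03],
       [ 2.27580977e-04, -1.54517995e-03, -9.99998780e-01]]), 'force': array([0.10097719, 0.11820486, 0.32551174]), 'torque': array([-0.02740383, -0.00471697, -0.00090197]), 'gripper_force': 0.0, 'gripper_width': 0.08533429541152454}
```

View pics/top0.png

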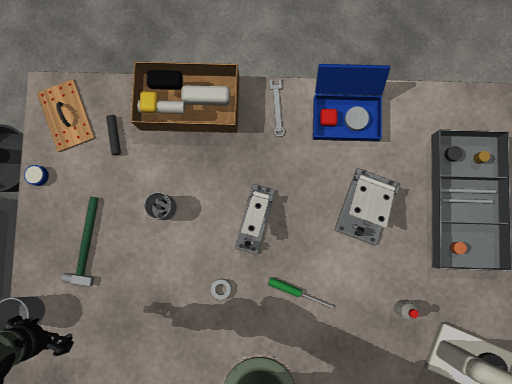

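View pics/side0.png

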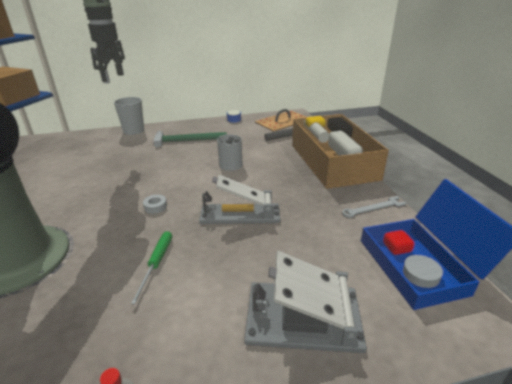

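The top view shows the wide jig at about (369,206), with its white plate at (374,200). The narrow jig is at (256,218) and the tin at (160,206). The hinges are at the upper (far) ends and the catches at the lower ends.

Run:
```python
import cv2, numpy as np
d=np.load("top0.npz"); f=d["frame"]; z=d["z_map"]
hsv=cv2.cvtColor(f,cv2.COLOR_RGB2HSV)
R=d["attitude"]; 
def P(m):
    v,u=np.nonzero(m&(z>0)); k=z[v,u]
    return (np.c_[(u-d["cx"])/d["fx"]*k,(v-d["cy"])/d["fy"]*k,k])@R.T+d["position"]
for name,(u0,u1,v0,v1) in dict(wide=(325,412,160,250),narrow=(228,285,178,260)).items():
    roi=np.zeros(z.shape,bool); roi[v0:v1,u0:u1]=1
    w=((hsv[...,2]>170)&(hsv[...,1]<50)&roi).astype(np.uint8)
    w=cv2.morphologyEx(w,cv2.MORPH_CLOSE,np.ones((7,7)))
    c=max(cv2.findContours(w,0,2)[0],key=cv2.contourArea); m=cv2.drawContours(np.zeros_like(w),[c],-1,1,-1)>0
    p=P(m); r=cv2.minAreaRect(p[:,:2].astype(np.float32)*1000)
    A=np.c_[p[:,:2],np.ones(len(p))]; co=np.linalg.lstsq(A,p[:,2],rcond=None)[0]
    print(name,len(p),r,cv2.boxPoints(r).round(0).tolist(),"slope",co,np.hypot(*co[:2]),"dir",np.degrees(np.arctan2(-co[1],-co[0])),"z",p[:,2].min(),p[:,2].max())
    q=P(roi); b=q[(q[:,2]>.008)]; r=cv2.minAreaRect(b[:,:2].astype(np.float32)*1000); print(" whole",r,cv2.boxPoints(r).round(0).tolist())
```

```text
wide 885 ((566.0479736328125, -306.48785400390625), (107.50287628173828, 124.10643768310547), 71.1577377319336) [[490.0, -337.0], [607.0, -377.0], [642.0, -276.0], [525.0, -236.0]] slope [-0.44904188  0.16194199  0.38091904] 0.4773508284013452 dir -19.83127819545468 z 0.03553091022823929 0.11218770416396495
 whole ((553.623779296875, -312.8535461425781), (233.5134735107422, 230.9073486328125), 3.5542309284210205) [[430.0, -205.0], [444.0, -435.0], [677.0, -421.0], [663.0, -190.0]]
narrow 679 ((519.3880615234375, 26.454906463623047), (45.945030212402344, 123.46228790283203), 76.43917083740234) [[454.0, 19.0], [574.0, -10.0], [585.0, 34.0], [465.0, 63.0]] slope [-0.46062505  0.12502761  0.31369826] 0.4772916704343093 dir -15.185931774361263 z 0.04451349483721789 0.11137795752638313
 whole ((498.2469177246094, 35.483489990234375), (138.2190399169922, 228.16455078125), 55.33863830566406) [[365.0, 44.0], [553.0, -86.0], [631.0, 27.0], [444.0, 157.0]]
```

Run:
```python
from station import robot, hand, imaging
import cv2, numpy as np
a=np.radians(-19.3); xj=np.array([np.cos(a),np.sin(a),0]); p0=np.array([.546,-.300,0])
x=-xj; zt=np.array([0,0,-1.]); R=np.c_[x,np.cross(zt,x),zt]
def at(z): return p0-xj*np.interp(z,[.0455,.088],[.011,0])+[0,0,z]
hand.gripper_to(0.0)
robot.move_pose(at(.20),R); robot.move_linear(at(.098),speed=.15)
s=robot.state(); print(s["time_s"],s["tool_pos"],s["force"])
for z in np.r_[.088,.078,.068,.058,.052,np.arange(.049,.036,-.0015)]:
    robot.move_linear(at(z),speed=.05); s=robot.state()
    print(round(z,4),s["tool_pos"].round(4),s["force"].round(1),round(s["time_s"],2))
    if s["force"][2]>30 or s["time_s"]>16: break
robot.move_linear(at(s["tool_pos"][2]+.04),speed=.08)
d=imaging.get_image("side"); cv2.imwrite("pics/side1.png",cv2.resize(d["frame"][220:370,200:400,::-1],None,fx=3,fy=3))
s=robot.state(); print(s["tool_pos"],s["force"],s["time_s"])
```

```text
4.7667 [ 0.54666841 -0.3003008   0.09885718] [-0.04207715 -0.43291351  0.3193165 ]
0.088 [ 0.5467 -0.3006  0.0885] [ 0.8 -1.7  2.1] 5.12
0.078 [ 0.5435 -0.2993  0.0781] [ 0.9 -1.   3.5] 5.47
0.068 [ 0.5412 -0.2985  0.0683] [-0.4 -1.2  4.4] 5.83
0.058 [ 0.5394 -0.2979  0.0587] [ 0.2 -2.3  3.8] 6.19
0.052 [ 0.5385 -0.2975  0.0529] [ 2.4 -3.2  3.1] 6.47
0.049 [ 0.5377 -0.2972  0.0498] [ 4.2 -2.3  5.6] 6.72
0.0475 [ 0.5376 -0.2971  0.0485] [ 2.8 -1.8  6.7] 6.97
0.046 [ 0.5375 -0.2971  0.0472] [ 3.9 -2.   7.4] 7.22
0.0445 [ 0.5375 -0.2971  0.0458] [ 3.5 -1.6  7.3] 7.47
0.043 [ 0.5375 -0.2971  0.0454] [ 1.6 -0.8 15.3] 7.72
0.0415 [ 0.5376 -0.2971  0.0451] [-1.4  1.5 23.2] 7.97
0.04 [ 0.5376 -0.2972  0.0448] [-3.2  2.6 32.6] 8.22
[ 0.54436526 -0.29910115  0.08380784] [-0.16964469  0.45503547  0.08139074] 8.9917
```

View pics/side1.png

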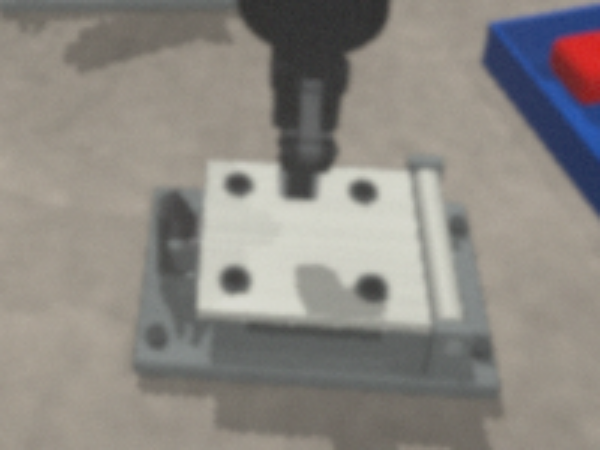

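The crop shows the plate level, with its corners at about (210,160) and (430,325), the catch at (180,225) over its edge, and the fingers clear above it. I'll retreat, check the angles numerically, and hand in.

Run:
```python
from station import robot, imaging
import numpy as np
p=robot.state()["tool_pos"]; robot.move_linear([p[0],p[1],.2],speed=.15)
robot.move_linear([.36,p[1]+.06,.22],speed=.2)
d=imaging.get_image("top"); z=d["z_map"]; f=d["frame"].astype(int); ok=True
for n,(u0,u1,v0,v1) in dict(wide=(345,395,180,218),narrow=(247,268,195,230)).items():
    m=np.zeros(z.shape,bool); m[v0:v1,u0:u1]=1; m&=(f.min(2)>170)&(z>0)
    v,u=np.nonzero(m); k=z[m]; q=np.c_[(u-d["cx"])/d["fx"]*k,(v-d["cy"])/d["fy"]*k,k]@d["attitude"].T+d["position"]
    s=np.hypot(*np.linalg.lstsq(np.c_[q[:,:2],np.ones(len(q))],q[:,2],rcond=None)[0][:2]); print(n,len(q),"tilt",np.arctan(s),np.median(q[:,2]))
    ok&= (s<.1) if n=="wide" else (s>.4)
print(ok,robot.state()["time_s"])
if ok: print(robot.close_job())
```

```text
wide 1185 tilt 0.012069436791097995 0.04890651434320192
narrow 77 tilt 0.4217806664083646 0.06600550414490303
True 11.0833
the job is handed in; nothing more can be done
None
```

The wide jig's plate is latched level by its catch (measured tilt 0.01 rad), the narrow jig's plate is still open (0.42 rad), the arm is clear of everything, and the job was handed in at about 11 s.

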